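# Hold a sprung inspection cover open at its index pin

## Robot

A 6-joint arm with a two-finger parallel gripper is mounted at the origin on a cart in front of the work surface, level with it; the furniture and walls round the work are solid. World frame = base frame: x ahead of the robot, y to its left, z up, the work surface at z = 0. Lengths are in m, angles in rad, forces in N, time in s.
With the tool pointing down it reaches from about 0.275 to 0.75 m from the base axis. Payload 10.2 kg.
Tool frame: the origin (TCP) lies on the mounting face of the last link; the fingertips stand 166 mm ahead of it and the grasp point (between the pads) lies 147 mm ahead of it (tips_ahead is the x of the fingertips in the tool frame, in m); x points along the fingers, y is the direction in which the jaws open and shut, and the axes are right-handed (so a half turn about x gives the same grasp; the last joint's range is limited). The gripper opens to 88 mm and grips with 3 to 60 N. Pads are 18 mm wide; open, the fingers measure 123 mm over their backs; the gripper's body (75 mm by 187 mm) begins 45 mm behind the grasp point.
Start: joints at [0.916, 0.313, 1.498, -0, 1.331, -0.223], TCP at [0.22, 0.477, 0.405] pointing down, gripper open.
Joint ranges: [-2.94, 2.94], [-0.97, 2.17], [0.19, 2.56], [-1.23, 4.37], [0.02, 3.11], [-2.88, 2.88]. Speed limits (rad/s): [2.39, 2.39, 3.01, 3.14, 3.14, 3.14].

## Interface

Orientations are given as a unit quaternion [x, y, z, w].
In Python, from station import * gives the robot as it stands.
- The arm moves only by the tool step_arm, never from a script. Its argument "deltas" is text: rows parted by semicolons, each of 7 numbers parted by spaces: the opening, from 0 (shut) to 1 (fully open), then the shift along the tool's x, y, z in mm, then the turn, a rotation vector about the tool's x, y, z in rad. In form: claw tx ty tz ax ay az; .... A call has 1 to 12 rows; each row is the pose to reach, as a shift and turn from the pose commanded when the call began, along the tool's axes at that moment; what a row does not reach only later rows make up. A row lasts 1/8 s, in which the tool goes at most 62.5 mm and 10.7 degrees, less where a joint would pass 70% of its speed; a pose out of reach is approached as far as the arm can. A call with a gripper value outside its range is refused whole. The fingers move at their own pace and stop on an object; the grip force is fixed at half the most. Time passes only in rows, so rows that repeat a pose let the fingers close. It gives the time, the measured TCP pose, the force and the opening at its end, in the units of the state.
- state(): the state, without advancing time (a new reading comes with each control period).
- camera(name): name is "side" or "top" or "wrist"; returns the picture (420x560x3 uint8, red, green, blue); there is no depth.
- camera_model(name): a dict with "mtx" (3x3 intrinsics, pixels), "R" (3x3) and "t" (3): a world point X has camera coordinates R X + t; the wrist camera has in their place "T_tool_cam" (4x4, takes a point from camera to tool coordinates, whose origin is the TCP and whose axes are the tool frame's). Camera axes: x right, y down, z forward; pixel columns grow to the right and rows downward; lengths in m; the calibration is good to about 2 mm. A picture is of the moment at which its call begins: read the wrist's pose just before it. camera_model takes no time and is no camera call.
- sign_off(): hands the job in, once; it reports no verdict.
The state is a dict: "clock": time; "joint_positions": joint angles; "qd": joint speeds; "tau": joint torques, N m; "tcp_pos": TCP position; "tcp_rot": TCP orientation; "force": force on the tool from outside, world axes, zero at the start; "moment": the same for the moment, N m; "width": finger opening in m.
Only numpy, scipy, OpenCV 4.12 (cv2) and the standard library are available. Lean on these libraries where they do the work, as an engineer would, in place of code of your own. Each camera call takes 0.05 s, during which the arm holds its last target.

## Task

The interlock of the inspection box is about to be checked, so its sprung cover has to be held part open. Take the flat bar off the cover and lay it flat, without dropping it, near the middle of the wooden block; then lift the cover by its handle until the pin on its edge is in line with the pin of the index arm, and finish still holding it there by the handle, because the spring shuts it when released. Leave the index arm set as it is, and do not disturb the tin, the oil can or the small bottle that stand near the box.

Things in the scene. Friction and masses are not known exactly. Their poses are not given: they have to be found in the camera images.
- tester: grey steel inspection box screwed to the bench, 200 (x) x 180 (y) x 80 mm high without its cover; origin under its centre on the bench, z up, its front (handle side) faces its own -x. A graduated quadrant and the index arm stand on its left side (own +y), from 92 to 128 mm from its middle plane and up to 220 mm above the bench: come down on the cover from above, not across them
- cover (a joint): angle of the sprung cover in rad: 0 shut, positive as the front edge rises (limit 1.2). The cover is a 204 x 184 x 5 mm plate, its top 86 mm above the bench when shut. The spring always pulls it shut: about 5 N upward at the handle starts it, about 10 N at 0.8 rad
- cover_hinge (a point): point on the cover's hinge axis, midway along it; 100 mm behind the box's centre (box frame +x) and 80 mm above the bench; the axis is the box's y. It belongs to the cover and turns with it
- handle (a point): middle of the bar of the dark steel pull handle on the cover's front edge: a round bar 12 mm thick, 120 mm long along the box's y, carried by two arms at its ends; this point lies 248 mm in front of the hinge axis and, shut, 80 mm above the bench, with 46 mm from its centre to the cover's edge. It can be pinched from above, fingers in front of and behind the bar; the bar may turn between the fingers. It moves with the cover on a 248 mm arc about the hinge
- cover_pin (a point): outer end of the 8 mm steel pin that sticks out of the cover's left edge, 178 mm in front of the hinge axis and, shut, 3 mm above it
- index_pin (a point): inner end of the like pin on the index arm, at the same radius from the hinge; when the cover stands at the index angle the two points coincide and the pins lie end to end in line
- index (a joint): angle of the steel index arm about the same axis in rad, on the same scale as the cover: the cover is at the mark when the two joints read the same. Set between 0.4 and 0.8, held by friction; not to be moved
- flat_bar: rust-brown flat bar, 160 mm long x 20 mm wide x 12 mm thick, 0.2 to 0.4 kg; origin under its centre, z up; its length runs along its own y axis turned 9 degrees (0.157 rad) clockwise seen from above; lies on the cover at the start. Can be gripped across its width
- wood_block: wooden block lying flat, loose, 0.9 kg, 160 (nearly along its own x, turned 6 degrees clockwise) x 130 x 45 mm high; origin under its centre on the bench, z up; left or right of the box
- screw_tin: open round tin, 76 mm wide, 50 mm high, a bystander; origin under its centre
- oil_can: oil can with a spout, 68 mm wide, 165 mm high, a bystander; origin under its centre
- marking_blue: small capped bottle, 33 mm wide, 68 mm high, a bystander; origin under its centre
Not all that is in view belongs to the job. Of the things that look like the flat_bar, the larger one is meant.

How it is judged:
On the way, in this order (a step that is already met when the one before it is completed fails the run):
1. the flat bar lies released on the wooden block while the cover is still shut (horizontal distance between flat_bar and wood_block below 0.05 m and height (world z) of flat_bar between 0.04 and 0.052 m and angle between flat_bar's own z axis and vertical below 0.1 rad and contact force between flat_bar and wood_block above 0.1 N and contact force between the fingers and flat_bar below 0.1 N and linear speed of flat_bar below 0.03 m/s and value of joint cover below 0.1 rad), for 0.2 s.
2. the cover has been lifted by the handle to the index pin (distance between cover_pin and index_pin below 0.012 m and contact force between the fingers and cover_c4 above 3 N and velocity of joint cover between -0.08 and 0.08 rad/s), for 0.3 s.
At the end, for the whole second after the job is handed in: The fingers hold the cover by its handle (more than 3 N) with the cover's pin within 12 mm of the index pin and still (under 0.08 rad/s), nothing else propping it; the flat bar lies flat and released on the wooden block, its centre within 50 mm of the block's centre; the bystanders stand upright (all of step 2 and horizontal distance between flat_bar and wood_block below 0.05 m and height (world z) of flat_bar between 0.04 and 0.052 m and angle between flat_bar's own z axis and vertical below 0.1 rad and contact force between flat_bar and wood_block above 0.1 N and contact force between the fingers and flat_bar below 0.1 N and linear speed of flat_bar below 0.03 m/s and contact force between cover and flat_bar below 0.3 N and contact force between cover and wood_block below 0.3 N and contact force between cover and screw_tin below 0.3 N and contact force between cover and oil_can below 0.3 N and contact force between cover and marking_blue below 0.3 N and angle between each of oil_can, screw_tin, marking_blue's own z axis and vertical below 0.2 rad); the arm keeps its last pose, push and grip.
It fails at once if the index arm is moved (its pin by over 6 mm) (distance of index_pin from where it was at the start of the episode above 0.006 m).
It fails at once if the flat bar is dropped or thrown (faster than 0.6 m/s out of the fingers) (linear speed of flat_bar above 0.6 m/s and contact force between the fingers and flat_bar below 0.1 N).
It fails at once if the open tin is disturbed (moved over 25 mm) (distance of screw_tin from where it was at the start of the episode above 0.025 m).
It fails at once if the oil can is disturbed (moved over 25 mm) (distance of oil_can from where it was at the start of the episode above 0.025 m).
It fails at once if the small bottle is disturbed (moved over 25 mm) (distance of marking_blue from where it was at the start of the episode above 0.025 m).
It also fails if it takes over 61 s, if anything falls off the work surface, if the arm or the gripper's body presses on something with over 40 N, if the wrist force passes 120 N, or if a joint passes its speed limit or range.

## Working session

There is one attempt and no reset: what is moved stays moved. The work goes in short steps, Python scripts to look and compute and a tool call to move; the robot and the scene stay as the last step left them, time stands still between calls to the robot, and variables do not carry over. Pictures are saved under pics/ and viewed, and the job is handed in when it is done.

Besides the shell and the picture viewer there is one more tool, called after "Request:" by a JSON object that holds its "api" and its "payload". step_arm: Moves the arm, as the interface text tells. Its arguments: {"type":"object","properties":{"deltas":{"type":"string"}},"required":["deltas"]}

```bash
mkdir -p pics; ls; python3 - <<'E'
from station import *
import cv2
s=state()
for k,v in s.items(): print(k,v)
for n in ["side","top","wrist"]:
    im=camera(n); cv2.imwrite(f"pics/{n}0.png",cv2.cvtColor(im,cv2.COLOR_RGB2BGR))
    print(n,camera_model(n))
E
```

```text
pics
clock 0.0
joint_positions [ 9.15631854e-01  3.13465470e-01  1.49847044e+00 -1.97922055e-05
  1.33101377e+00 -2.23348131e-01]
qd [-2.62040752e-04 -9.61772943e-04  1.81873427e-05 -2.82754139e-04
 -5.00110960e-04 -4.24628272e-04]
tau [-8.75399310e-04 -4.02209473e+01 -2.52265888e+01  6.93739601e-02
  3.53719143e-02 -8.86329167e-05]
tcp_pos [0.21968422 0.47677902 0.40414045]
tcp_rot [ 0.15104795  0.69088743 -0.1519222   0.69049166]
force [-0.27478267 -0.20442578 -0.6270193 ]
moment [-0.02103717 -0.04244287 -0.02891865]
width 0.08796626612351126
side {'mtx': array([[381.25666941,   0.        , 279.21863045],
       [  0.        , 381.25666941, 208.85962073],
       [  0.        ,   0.        ,   1.        ]]), 'R': array([[-0.97122362, -0.23794006, -0.0104504 ],
       [-0.13545899,  0.58794202, -0.79748043],
       [ 0.19589677, -0.77311623, -0.6032543 ]]), 't': array([0.60658087, 0.15422091, 0.87102224])}
top {'mtx': array([[459.70702541,   0.        , 289.63481355],
       [  0.        , 459.70702541, 207.59620017],
       [  0.        ,   0.        ,   1.        ]]), 'R': array([[-0.00358938, -0.99985713,  0.01651746],
       [-0.98897121,  0.00110366, -0.14810377],
       [ 0.14806438, -0.0168669 , -0.98883388]]), 't': array([-0.01672208,  0.62329507,  1.17579238])}
wrist {'mtx': array([[303.34045093,   0.        , 276.02667538],
       [  0.        , 303.34045093, 206.33598891],
       [  0.        ,   0.        ,   1.        ]]), 'T_tool_cam': array([[ 1.00546018e-03, -2.85813678e-01,  9.58284681e-01,
         1.97501317e-02],
       [ 9.99999493e-01,  3.39682072e-04, -9.47916530e-04,
        -5.04686318e-04],
       [-5.45846163e-05,  9.58285149e-01,  2.85813874e-01,
        -7.40933816e-02],
       [ 0.00000000e+00,  0.00000000e+00,  0.00000000e+00,
         1.00000000e+00]])}
```

View pics/top0.png

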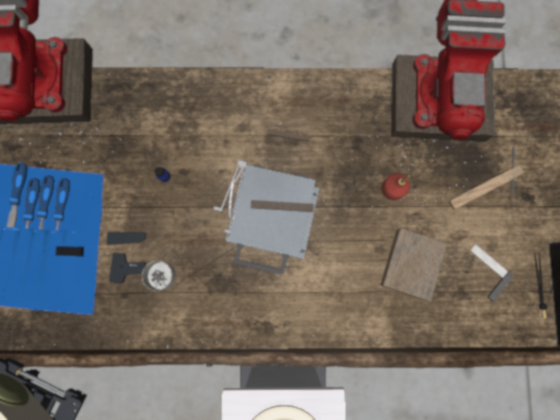

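View pics/side0.png

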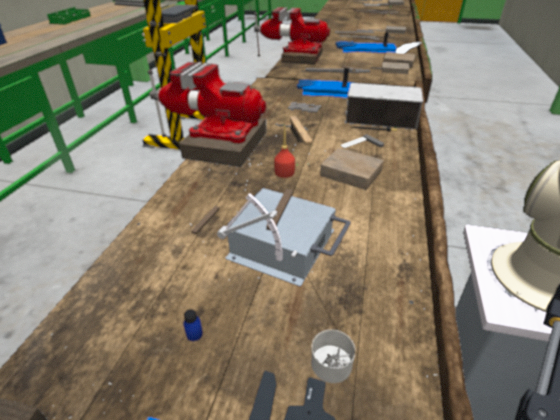

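View pics/wrist0.png

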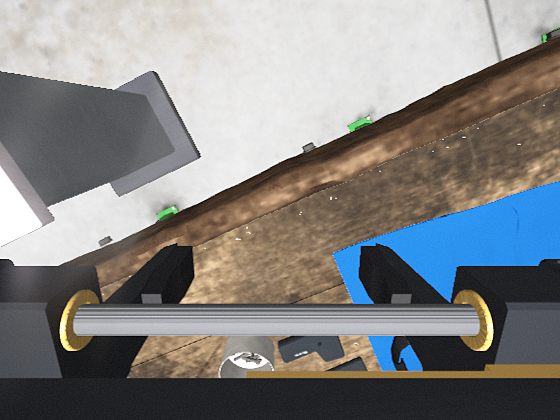

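The top view shows the cover at about (273,208) with a brown bar on it at (281,206). The wooden block is at (414,264), the tin at (158,276), the oil can at (397,186) and the bottle at (163,174).

Things that could be taken for the flat bar:
- the brown bar on the cover (281,206)
- a thin brown bar on the bench behind the box (287,136)
- the light wood stick (487,187)
- the dark strip (126,238)

By the description it is the one on the cover. I'll check it in a close crop.

```bash
python3 - <<'E'
import cv2
im=cv2.imread("pics/top0.png"); c=cv2.resize(im[120:310,200:460],None,fx=3,fy=3,interpolation=cv2.INTER_CUBIC); cv2.imwrite("pics/topc.png",c)
im=cv2.imread("pics/side0.png"); c=cv2.resize(im[120:290,190:400],None,fx=3.5,fy=3.5,interpolation=cv2.INTER_CUBIC); cv2.imwrite("pics/sidec.png",c)
E
```

```text
(no output)
```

View pics/topc.png

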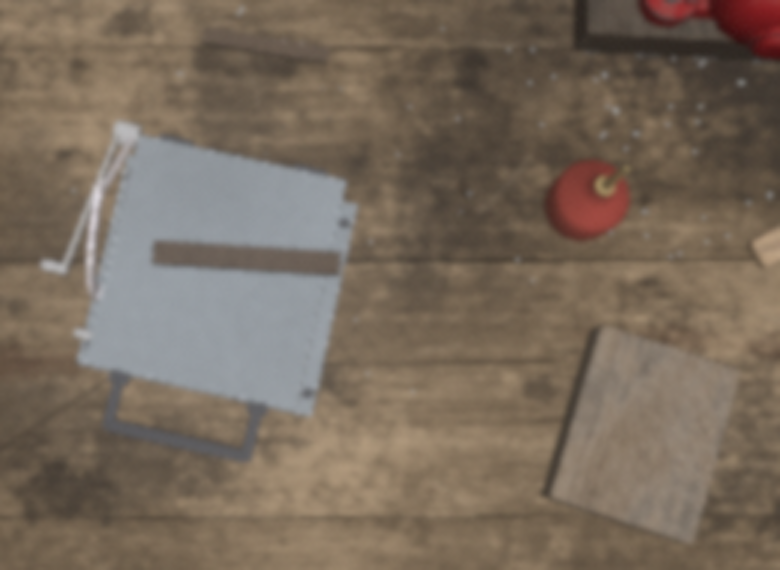

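View pics/sidec.png

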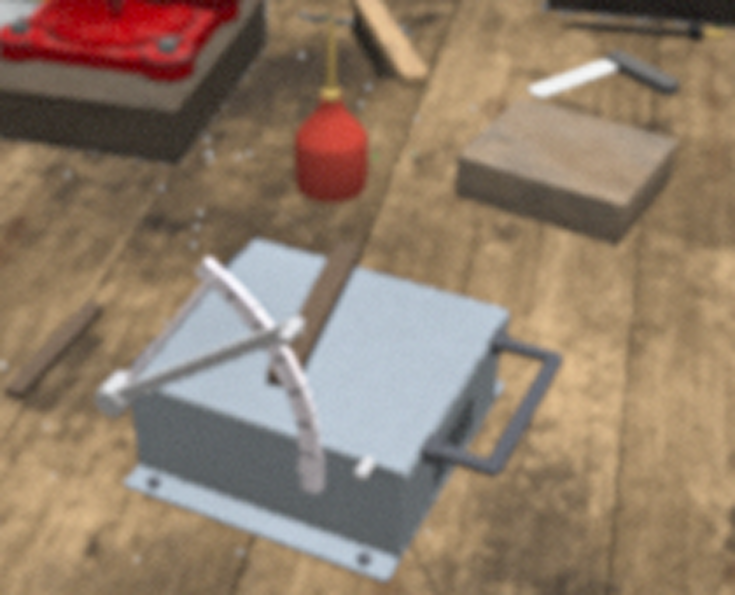

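```bash
cat > h.py <<'E'
import numpy as np, cv2
from station import *
def ray(n,p):
    m=camera_model(n); d=m["R"].T@np.linalg.inv(m["mtx"])@np.array([p[0],p[1],1.]); c=-m["R"].T@m["t"]; return c,d/np.linalg.norm(d)
def onz(n,p,z):
    c,d=ray(n,p); return c+d*(z-c[2])/d[2]
def proj(n,X):
    m=camera_model(n); q=m["mtx"]@(m["R"]@np.asarray(X,float)+m["t"]); return q[:2]/q[2]
def tri(pt,ps):
    c1,d1=ray("top",pt); c2,d2=ray("side",ps)
    A=np.stack([d1,-d2],1); s=np.linalg.lstsq(A,c2-c1,rcond=None)[0]
    a=c1+d1*s[0]; b=c2+d2*s[1]; return (a+b)/2, np.linalg.norm(a-b)
E
python3 - <<'E'
from h import *
im=cv2.imread("pics/top0.png")
hsv=cv2.cvtColor(im,cv2.COLOR_BGR2HSV)
for p in [(270,185),(281,206),(262,140),(414,264),(440,300),(265,267),(240,266)]: print(p,im[p[1],p[0]],hsv[p[1],p[0]])
def rep(name,mask,z,roi):
    m=np.zeros(mask.shape,np.uint8); x0,y0,x1,y1=roi; m[y0:y1,x0:x1]=mask[y0:y1,x0:x1]
    cs,_=cv2.findContours(m,cv2.RETR_EXTERNAL,cv2.CHAIN_APPROX_NONE); c=max(cs,key=cv2.contourArea)
    P=np.array([onz("top",q,z)[:2] for q in c[:,0,:]]).astype(np.float32)
    r=cv2.minAreaRect(P*1000); print(name,cv2.contourArea(c),r, cv2.boxPoints(r).round().tolist())
H,S,V=[hsv[...,i].astype(int) for i in range(3)]
rep("cover",((H>90)&(H<125)&(V>110)&(S>15)).astype(np.uint8),.086,(215,155,325,265))
B,G,R=[im[...,i].astype(int) for i in range(3)]
rep("bar",((R>B+5)).astype(np.uint8),.098,(247,195,313,215))
E
```

```text
(270, 185) [155 150 145] [105  16 155]
(281, 206) [ 87  96 107] [ 14  48 107]
(262, 140) [ 90 110 128] [ 16  76 128]
(414, 264) [104 121 137] [ 15  61 137]
(440, 300) [ 78  98 114] [ 17  81 114]
(265, 267) [91 90 91] [150   3  91]
(240, 266) [71 82 93] [15 60 93]
cover 4774.5 ((610.3701171875, 24.52075958251953), (195.6874542236328, 201.37326049804688), 77.32457733154297) [[491.0, -49.0], [687.0, -93.0], [730.0, 98.0], [534.0, 142.0]]
bar 383.0 ((621.1373901367188, 3.3089447021484375), (156.2962646484375, 19.132728576660156), 86.32486724853516) [[607.0, -74.0], [626.0, -75.0], [636.0, 81.0], [617.0, 82.0]]
```

```bash
python3 - <<'E'
from h import *
for n,p in dict(TL=(246,165.7),TR=(315,180.3),BR=(303.3,257.7),BL=(226.7,240.7)).items(): print(n,onz("top",p,.086).round(4))
c=np.mean([onz("top",p,.086) for p in [(246,165.7),(315,180.3),(303.3,257.7),(226.7,240.7)]],0);print("cover c",c)
f=lambda p:(200+p[0]/3,120+p[1]/3)
B=[onz("top",f(p),.045) for p in [(600,327),(738,375),(692,543),(550,495)]]
print("block",np.round(B,4).tolist(),np.mean(B,0)); print([np.linalg.norm(B[i]-B[(i+1)%4]) for i in range(4)])
g=lambda p:(190+p[0]/3.5,120+p[1]/3.5)
Bs=[onz("side",g(p),.045) for p in [(522,100),(675,145),(615,210),(460,162)]]
print("block side",np.round(Bs,4).tolist(),np.mean(Bs,0))
print("coverpin",tri(f((78,334)),g((358,472))), "handle ends top",onz("top",f((108,428)),.08),onz("top",f((247,458)),.08), "handle side", [onz("side",g(p),.08) for p in [(495,468),(558,355)]])
print("idx", [tri(f(a),g(b)) for a,b in [((68,268),(302,323)),((45,265),(285,332)),((125,132),(112,393))]])
# small bar ends, bar in side
print("bar side",[onz("side",g(p),.098) for p in [(350,245),(275,380)]])
print("tin",onz("top",(158,276),.05),"oil",onz("top",(397,187),.06))
E
```

```text
TL [0.7278 0.0957 0.086 ]
TR [ 0.689  -0.0837  0.086 ]
BR [ 0.489  -0.0517  0.086 ]
BL [0.5325 0.1426 0.086 ]
cover c [0.60957668 0.02574078 0.086     ]
block [[0.5657, -0.311, 0.045], [0.523, -0.4315, 0.045], [0.3778, -0.3836, 0.045], [0.4193, -0.2617, 0.045]] [ 0.47145321 -0.34695331  0.045     ]
[np.float64(0.12786166897748458), np.float64(0.15285566269099501), np.float64(0.12879859037658792), np.float64(0.15451997594995148)]
block side [[0.5217, -0.4236, 0.045], [0.3777, -0.3688, 0.045], [0.4235, -0.2477, 0.045], [0.5618, -0.2965, 0.045]] [ 0.47120421 -0.33415304  0.045     ]
coverpin (array([0.55798112, 0.14542239, 0.08173127]), np.float64(0.0023186180139234277)) handle ends top [0.47723941 0.11886588 0.08      ] [0.45173311 0.00145857 0.08      ] handle side [array([0.47802658, 0.12099774, 0.08      ]), array([0.45083306, 0.00111274, 0.08      ])]
idx [(array([0.59615851, 0.14074515, 0.18772087]), np.float64(0.004032655717014277)), (array([0.59961195, 0.15815522, 0.19337633]), np.float64(0.0002305023194282779)), (array([0.73382051, 0.10756912, 0.07997786]), np.float64(4.202768547631948e-05))]
bar side [array([ 0.61224421, -0.07136492,  0.098     ]), array([0.62608806, 0.09087204, 0.098     ])]
tin [0.44456371 0.32237046 0.05      ] oil [ 0.67626854 -0.30353456  0.06      ]
```

The crop agrees with the choice: the bar at top-view (281,206) is rust-brown and about 156x19 mm, and the one behind the box is smaller. The cross-checks also agree: the handle has the same ends in both views, box yaw is about -12.6°, and the hinge is about (0.706,0.006,0.08). The index comes out at 0.65–0.69. Next I compute the first reach.

```bash
cat >> h.py <<'E'
from scipy.spatial.transform import Rotation as Rn
def tilt_rot(yaw,tilt,flip=False):
    # tool x = down, tool y = horizontal jaw dir at world angle yaw; tilt leans body toward +jaw-forward dir (world yaw dir)
    s=-1 if flip else 1
    f=np.array([np.cos(yaw),np.sin(yaw),0]); z=np.array([0,0,1.])
    x=-(np.cos(tilt)*z+np.sin(tilt)*f); y=s*(np.cos(tilt)*f-np.sin(tilt)*z)
    return Rn.from_matrix(np.stack([x,y,np.cross(x,y)],1))
def delta(pos,rot,s=None):
    s=s or state(); R0=Rn.from_quat(s["tcp_rot"])
    t=R0.inv().apply(np.asarray(pos)-s["tcp_pos"])*1000; r=(R0.inv()*rot).as_rotvec()
    print("shift mm",t.round(1),"turn",r.round(3), "steps>=",max(np.linalg.norm(t)/62.5,np.degrees(np.linalg.norm(r))/10.7).round(1)); return t,r
E
python3 - <<'E'
from h import *
s=state(); print(Rn.from_quat(s["tcp_rot"]).as_matrix().round(3))
for fl in (0,1):
    delta([.621,.003,.32],tilt_rot(-.064,0,fl))
E
```

```text
[[-0.001  0.419  0.908]
 [-0.001  0.908 -0.419]
 [-1.    -0.001 -0.   ]]
shift mm [  84.4 -262.3  562.8] turn [1.203e+00 0.000e+00 1.000e-03] steps>= 10.0
shift mm [  84.4 -262.3  562.8] turn [-1.939e+00 -1.000e-03  0.000e+00] steps>= 10.4
```

Request:
{"api": "step_arm", "payload": {"deltas": "1 0 -26 56 0.12 0 0; 1 0 -52 113 0.24 0 0; 1 0 -79 169 0.36 0 0; 1 0 -105 225 0.48 0 0; 1 0 -131 281 0.6 0 0; 1 0 -157 338 0.72 0 0; 1 0 -184 394 0.84 0 0; 1 0 -210 450 0.96 0 0; 1 0 -236 507 1.08 0 0; 1 0 -262 563 1.203 0 0; 1 0 -262 563 1.203 0 0; 1 60 -262 563 1.203 0 0"}}

```text
clock: 1.65
tcp_pos: [0.6218, 0.0032, 0.3473]
tcp_rot: [0.517, 0.482, -0.514, 0.486]
force: [0.5, -0.2, -1.1]
width: 0.0885
```

```bash
python3 - <<'E'
from h import *
s=state(); print(s["clock"],s["tcp_pos"],s["joint_positions"].round(2),s["force"])
cv2.imwrite("pics/w1.png",cv2.cvtColor(camera("wrist"),cv2.COLOR_RGB2BGR))
cv2.imwrite("pics/s1.png",cv2.cvtColor(camera("side"),cv2.COLOR_RGB2BGR))
delta([.621,.003,.2545],tilt_rot(-.064,0))
E
```

```text
1.65 [0.62180058 0.00324522 0.34730567] [-0.18  0.57  1.27  0.    1.3  -0.12] [ 0.49059033 -0.23148129 -1.0582389 ]
shift mm [84.7  1.8  1.1] turn [ 0.001 -0.001  0.011] steps>= 1.4
```

View pics/w1.png

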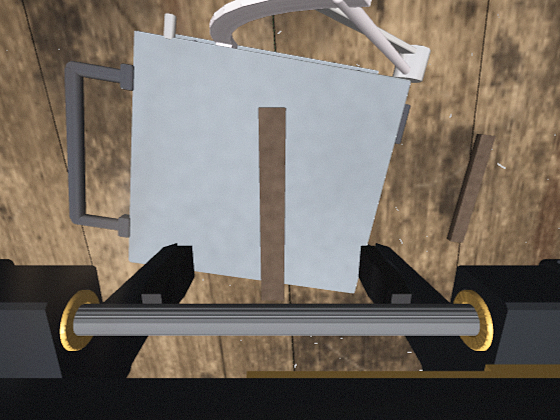

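View pics/s1.png

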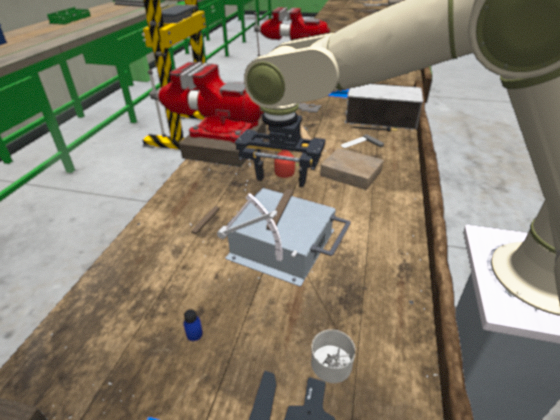

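```bash
cat >> h.py <<'E'
def wray(p,s):
    m=camera_model("wrist"); T=m["T_tool_cam"]; d=T[:3,:3]@np.linalg.inv(m["mtx"])@np.array([p[0],p[1],1.])
    R=Rn.from_quat(s["tcp_rot"]); d=R.apply(d); c=R.apply(T[:3,3])+s["tcp_pos"]; return c,d/np.linalg.norm(d)
def wz(p,z,s):
    c,d=wray(p,s); return c+d*(z-c[2])/d[2]
E
python3 - <<'E'
from h import *
s=state()
for p in [(259,108),(285,108),(272,290)]: print(wz(p,.098,s))
for p in [(75,140),(133,72),(133,232)]: print("handle",wz(p,.08,s))
E
```

```text
[0.61011947 0.08364656 0.098     ]
[0.6281604  0.08250661 0.098     ]
[ 0.60956959 -0.06046868  0.098     ]
handle [0.46374871 0.06952209 0.08      ]
handle [0.51882777 0.11496163 0.08      ]
handle [ 0.49397543 -0.00918324  0.08      ]
```

```bash
python3 - <<'E'
from h import *
s=state(); print(s["tcp_pos"]); delta([.6185,.003,.2545],tilt_rot(-.064,0))
E
```

```text
[0.62022433 0.00403318 0.33918087]
shift mm [84.7 -0.7  1.3] turn [ 0.001 -0.001  0.011] steps>= 1.4
```

Request:
{"api": "step_arm", "payload": {"deltas": "1 40 -1 1 0 0 0.01; 1 76 -1 1 0 0 0.01; 1 76 -1 1 0 0 0.01; 1 76 -1 1 0 0 0.01"}}

```text
clock: 2.25
tcp_pos: [0.6208, 0.0026, 0.2715]
tcp_rot: [0.519, 0.48, -0.512, 0.487]
force: [-0.1, -0.6, -0.1]
width: 0.0881
```

```bash
python3 - <<'E'
from h import *
s=state(); print(s["clock"],s["tcp_pos"],s["qd"].round(3),s["force"]);delta([.6185,.003,.2545],tilt_rot(-.064,0))
E
```

```text
2.25 [0.6208027  0.00263491 0.27146089] [-0.003 -0.006 -0.001 -0.001 -0.011  0.   ] [-0.07174708 -0.60919514 -0.10466835]
shift mm [16.9 -2.5 -0.2] turn [ 0.001  0.    -0.013] steps>= 0.3
```

Request:
{"api": "step_arm", "payload": {"deltas": "1 8 -2 0 0 0 -0.012; 1 17 -2 0 0 0 -0.012; 1 17 -2 0 0 0 -0.012; 1 17 -2 0 0 0 -0.012"}}

```text
clock: 2.75
tcp_pos: [0.6186, 0.0025, 0.2524]
tcp_rot: [-0.515, -0.484, 0.516, -0.484]
force: [-1.7, 0.2, 6.0]
width: 0.0879
```

```bash
python3 - <<'E'
from h import *
s=state(); print(s["clock"],s["tcp_pos"],s["force"]);delta([.6185,.003,.2545],tilt_rot(-.064,0))
E
```

```text
2.75 [0.61859546 0.00246077 0.25238563] [-1.72046261  0.22860165  5.97683072]
shift mm [-2.1 -0.1 -0.5] turn [0.    0.    0.001] steps>= 0.0
```

Request:
{"api": "step_arm", "payload": {"deltas": "1 -2 0 0 0 0 0; 0 -2 0 0 0 0 0; 0 -2 0 0 0 0 0; 0 -2 0 0 0 0 0; 0 -2 0 0 0 0 0; 0 -2 0 0 0 0 0; 0 -2 0 0 0 0 0; 0 -2 0 0 0 0 0"}}

```text
clock: 3.75
tcp_pos: [0.6186, 0.0024, 0.2537]
tcp_rot: [-0.515, -0.484, 0.516, -0.483]
force: [2.1, -0.2, -0.5]
width: 0.0205
```

```bash
python3 - <<'E'
from h import *
s=state(); print(s["clock"],s["tcp_pos"],s["force"],s["width"])
E
```

```text
3.75 [0.6185989  0.00242    0.25373892] [ 2.07800499 -0.21776968 -0.46242781] 0.02052129507971784
```

Request:
{"api": "step_arm", "payload": {"deltas": "0 -10 0 0 0 0 0; 0 -30 0 0 0 0 0; 0 -55 0 0 0 0 0; 0 -80 0 0 0 0 0; 0 -100 0 0 0 0 0; 0 -110 0 0 0 0 0; 0 -110 0 0 0 0 0"}}

```text
clock: 4.62
tcp_pos: [0.6187, 0.0024, 0.364]
tcp_rot: [-0.515, -0.484, 0.516, -0.483]
force: [-0.6, -0.6, -3.3]
width: 0.0195
```

```bash
python3 - <<'E'
from h import *
s=state(); print(s["clock"],s["tcp_pos"],s["force"],s["width"])
cv2.imwrite("pics/s2.png",cv2.cvtColor(camera("side"),cv2.COLOR_RGB2BGR))
delta([.4715,-.342,s["tcp_pos"][2]],tilt_rot(-.064,0))
E
```

```text
4.625 [0.61868158 0.00244087 0.36399062] [-0.5859549  -0.58618316 -3.28549137] 0.019489613672716802
shift mm [  -0.5 -124.8  353.1] turn [ 0.    -0.     0.003] steps>= 6.0
```

View pics/s2.png

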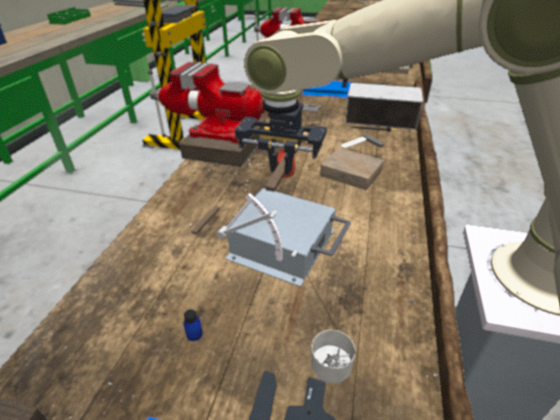

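The bar is off the cover and held level in the fingers, at about (278,175) in the side view, and the cover is still shut. Now I carry it to the block.

Request:
{"api": "step_arm", "payload": {"deltas": "0 0 -20 15 0 0 0; 0 0 -45 45 0 0 0; 0 0 -70 80 0 0 0; 0 0 -90 120 0 0 0; 0 0 -105 160 0 0 0; 0 0 -115 200 0 0 0; 0 0 -122 240 0 0 0; 0 0 -125 280 0 0 0; 0 0 -125 315 0 0 0; 0 0 -125 340 0 0 0; 0 0 -125 353 0 0 0; 0 0 -125 353 0 0 0"}}

```text
clock: 6.18
tcp_pos: [0.4714, -0.342, 0.3633]
tcp_rot: [-0.515, -0.485, 0.516, -0.483]
force: [0.4, 0.8, -2.2]
width: 0.0192
```

```bash
python3 - <<'E'
from h import *
s=state(); print(s["clock"],s["tcp_pos"],s["force"],s["width"],s["joint_positions"].round(2))
cv2.imwrite("pics/w3.png",cv2.cvtColor(camera("wrist"),cv2.COLOR_RGB2BGR))
cv2.imwrite("pics/t3.png",cv2.cvtColor(camera("top"),cv2.COLOR_RGB2BGR))
cv2.imwrite("pics/s3.png",cv2.cvtColor(camera("side"),cv2.COLOR_RGB2BGR))
delta([.4715,-.342,.2155],tilt_rot(-.064,0))
E
```

```text
6.175 [ 0.47135568 -0.34201755  0.36330025] [ 0.40823076  0.80410687 -2.22084895] 0.01924086835462859 [-0.83  0.47  1.38 -0.    1.29 -0.76]
shift mm [148.4   0.2   1.1] turn [ 0.001 -0.     0.002] steps>= 2.4
```

View pics/w3.png

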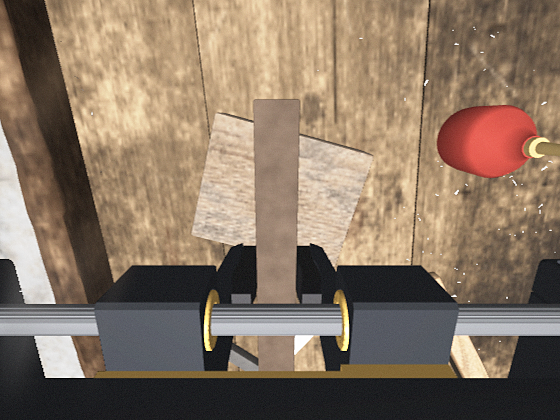

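View pics/s3.png

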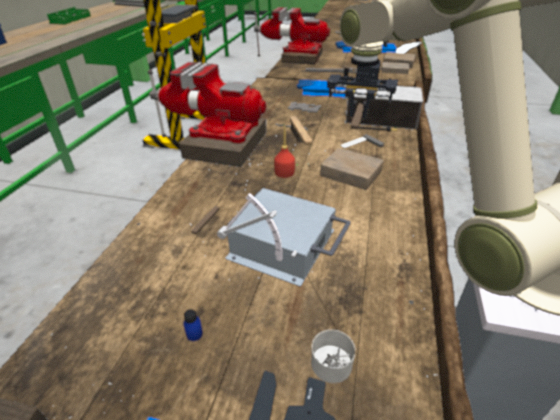

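```bash
python3 - <<'E'
from h import *
s=state()
a,b,c=[wz(p,.045,s) for p in [(217,113),(373,155),(192,235)]]
print(a,b,c,"centre",(b+c)/2,np.linalg.norm(a-b),np.linalg.norm(a-c))
E
```

```text
[ 0.41951971 -0.2617103   0.045     ] [ 0.5673427  -0.31041308  0.045     ] [ 0.37835437 -0.38303679  0.045     ] centre [ 0.47284853 -0.34672493  0.045     ] 0.15563931168840653 0.12811987272867598
```

Request:
{"api": "step_arm", "payload": {"deltas": "0 15 0 2 0 0 0; 0 45 1 5 0 0 0; 0 75 1 5 0 0 0; 0 105 1 5 0 0 0; 0 128 1 5 0 0 0; 0 140 1 5 0 0 0; 0 143 1 5 0 0 0; 0 143 1 5 0 0 0; 0 143 1 5 0 0 0"}}

```text
clock: 7.45
tcp_pos: [0.4719, -0.347, 0.2218]
tcp_rot: [-0.515, -0.484, 0.516, -0.484]
force: [0.7, 0.8, -4.1]
width: 0.0195
```

```bash
python3 - <<'E'
from h import *
s=state(); print(s["clock"],s["tcp_pos"],s["force"],s["width"])
cv2.imwrite("pics/s4.png",cv2.cvtColor(cv2.resize(camera("side")[90:210,280:440],None,fx=4,fy=4),cv2.COLOR_RGB2BGR))
delta([.4725,-.347,.2125],tilt_rot(-.064,0))
E
```

```text
7.45 [ 0.47194224 -0.34702376  0.22175423] [ 0.70538772  0.76509502 -4.06292555] 0.019547240627525282
shift mm [ 9.2  0.6 -0. ] turn [0.    0.001 0.001] steps>= 0.1
```

View pics/s4.png

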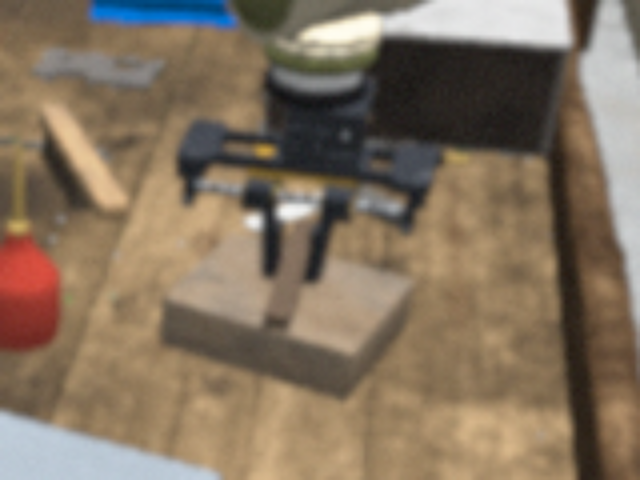

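The bar is about 9 mm above the block and central on it. I lower it slowly until it touches.

Request:
{"api": "step_arm", "payload": {"deltas": "0 3 0 0 0 0 0; 0 6 0 0 0 0 0; 0 8 0 0 0 0 0; 0 9 0 0 0 0 0; 0 9 0 0 0 0 0; 0 9 0 0 0 0 0"}}

```text
clock: 8.25
tcp_pos: [0.4718, -0.3468, 0.2128]
tcp_rot: [-0.515, -0.484, 0.516, -0.483]
force: [-3.2, 2.6, 6.5]
width: 0.0195
```

Request:
{"api": "step_arm", "payload": {"deltas": "0.2 9 0 0 0 0 0; 0.35 9 0 0 0 0 0; 0.6 9 0 0 0 0 0; 0.6 9 0 0 0 0 0; 0.6 9 0 0 0 0 0; 0.6 -10 0 0 0 0 0; 0.6 -40 0 0 0 0 0; 0.6 -90 0 0 0 0 0; 0.6 -140 0 0 0 0 0; 0.6 -140 0 0 0 0 0"}}

```text
clock: 9.5
tcp_pos: [0.4723, -0.3471, 0.3562]
tcp_rot: [-0.515, -0.481, 0.516, -0.486]
force: [-0.3, -1.0, -0.1]
width: 0.0527
```

```bash
python3 - <<'E'
from h import *
s=state(); print(s["clock"],s["tcp_pos"],s["force"],s["width"])
cv2.imwrite("pics/s5.png",cv2.cvtColor(cv2.resize(camera("side")[110:210,280:440],None,fx=4,fy=4),cv2.COLOR_RGB2BGR))
s=state();cv2.imwrite("pics/w5.png",cv2.cvtColor(camera("wrist"),cv2.COLOR_RGB2BGR))
E
```

```text
9.5 [ 0.47233412 -0.3470849   0.35615825] [-0.29955809 -1.02850615 -0.12741703] 0.05265844156211019
```

View pics/s5.png

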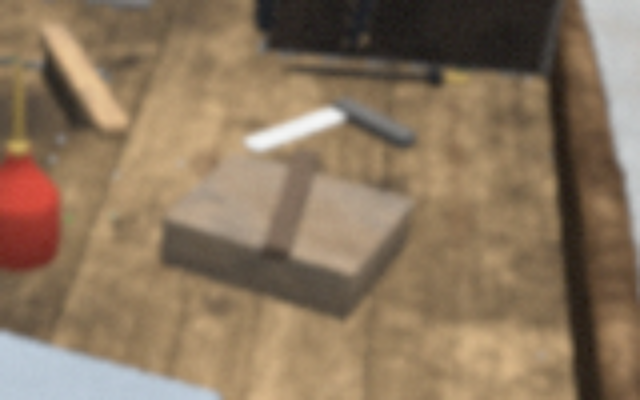

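View pics/w5.png

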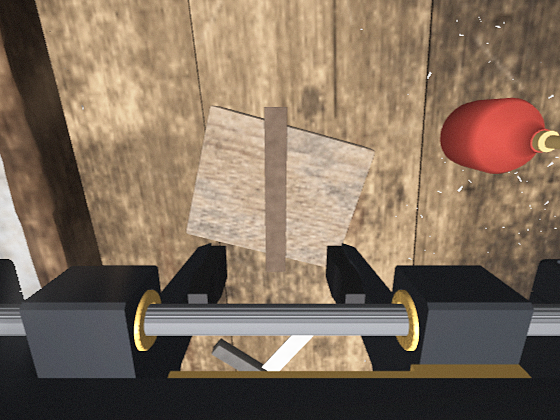

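The bar lies flat and centred on the block at about (276,185) in the wrist view, released. Next is the handle.

```bash
python3 - <<'E'
from h import *
s=state(); print(s["tcp_pos"])
delta([.4645,.060,.33],tilt_rot(-.221,0))
E
```

```text
[ 0.4719811  -0.34684151  0.35173664]
shift mm [  21.7  -33.5 -405.5] turn [0.157 0.    0.002] steps>= 6.5
```

Request:
{"api": "step_arm", "payload": {"deltas": "0.4 0 -3 -40 0.02 0 0; 0.4 0 -7 -90 0.04 0 0; 0.4 0 -12 -145 0.06 0 0; 0.4 0 -17 -200 0.08 0 0; 0.4 0 -21 -255 0.1 0 0; 0.4 5 -25 -310 0.12 0 0; 0.4 15 -30 -360 0.14 0 0; 0.4 20 -33 -395 0.157 0 0; 0.4 20 -33 -405 0.157 0 0; 0.4 20 -33 -405 0.157 0 0; 0.4 20 -33 -405 0.157 0 0"}}

```text
clock: 10.98
tcp_pos: [0.4652, 0.0584, 0.3319]
tcp_rot: [-0.552, -0.442, 0.553, -0.441]
force: [-0.0, 0.3, -0.7]
width: 0.0353
```

```bash
python3 - <<'E'
from h import *
s=state(); print(s["clock"],s["tcp_pos"],s["width"],s["joint_positions"].round(2))
cv2.imwrite("pics/w6.png",cv2.cvtColor(camera("wrist"),cv2.COLOR_RGB2BGR))
delta([.4645,.060,.227],tilt_rot(-.221,0))
E
```

```text
10.975 [0.46519055 0.0583567  0.33185772] 0.03533763590987628 [-0.13  0.27  1.76 -0.    1.11  0.1 ]
shift mm [105.   -0.8  -1.5] turn [-0.001  0.     0.002] steps>= 1.7
```

View pics/w6.png

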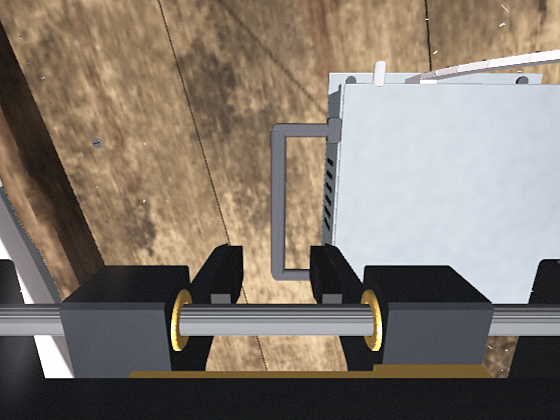

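```bash
python3 - <<'E'
from h import *
s=state()
for p in [(278,128),(278,276),(343,86)]: print(wz(p,.08,s))
E
```

```text
[0.47986504 0.12105909 0.08      ]
[0.45295699 0.00091843 0.08      ]
[0.53145467 0.1391816  0.08      ]
```

Request:
{"api": "step_arm", "payload": {"deltas": "0.4 25 0 -1 0 0 0; 0.4 60 0 -1 0 0 0; 0.4 90 0 -1 0 0 0; 0.4 105 0 -1 0 0 0; 0.4 105 0 -1 0 0 0; 0.4 105 0 -1 0 0 0"}}

```text
clock: 11.78
tcp_pos: [0.4654, 0.0601, 0.228]
tcp_rot: [-0.552, -0.442, 0.552, -0.442]
force: [-0.3, -0.4, -0.5]
width: 0.0354
```

```bash
python3 - <<'E'
from h import *
s=state(); print(s["clock"],s["tcp_pos"],s["width"],s["force"])
cv2.imwrite("pics/s7.png",cv2.cvtColor(cv2.resize(camera("side")[150:300,220:400],None,fx=4,fy=4),cv2.COLOR_RGB2BGR))
E
```

```text
11.775 [0.46539328 0.0601482  0.22798101] 0.03537081592962869 [-0.26566044 -0.36605507 -0.45302113]
```

View pics/s7.png

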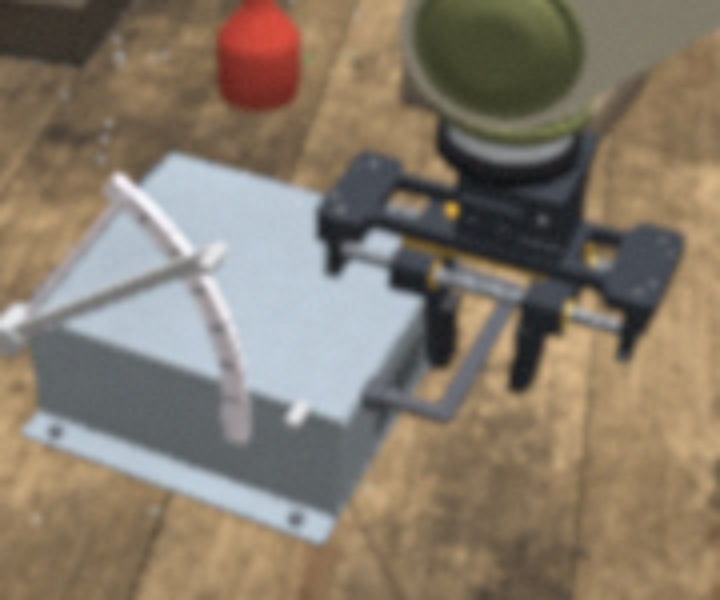

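The bar is between the fingers. I close on it.

Request:
{"api": "step_arm", "payload": {"deltas": "0 0 0 0 0 0 0; 0 0 0 0 0 0 0; 0 0 0 0 0 0 0; 0 0 0 0 0 0 0; 0 0 0 0 0 0 0"}}

```text
clock: 12.45
tcp_pos: [0.4659, 0.0601, 0.2276]
tcp_rot: [0.553, 0.441, -0.552, 0.442]
force: [6.7, -1.2, -3.1]
width: 0.0106
```

```bash
cat > plan.py <<'E'
from h import *
import sys
yaw=-.221; f=np.array([np.cos(yaw),np.sin(yaw),0]); Z=np.array([0,0,1.])
H0=np.array([.4660,.0605,.080]); HG=H0+.248*f
def tgt(th,ratio=.75,off=0.147):
    h=HG+.248*(-np.cos(th)*f+np.sin(th)*Z); t=ratio*th
    R=tilt_rot(yaw,t); return h-R.apply([off,0,0]),R
E
python3 - <<'E'
from plan import *
s=state(); print(s["clock"],s["tcp_pos"],s["width"],s["force"])
a=s["tcp_pos"]; p0,_=tgt(0); print(p0)
for th in np.arange(.05,.7,.05):
    p,R=tgt(th); print(round(th,2),end=" "); delta(p-p0+a,R)
E
```

```text
12.45 [0.46591579 0.06011813 0.22757723] 0.010627189564432123 [ 6.73449921 -1.24311637 -3.05343664]
[0.466  0.0605 0.227 ]
0.05 shift mm [-12.3   5.8  -0. ] turn [-0.   -0.   -0.04] steps>= 0.2
0.1 shift mm [-24.3  12.3  -0. ] turn [-0.    -0.    -0.077] steps>= 0.4
0.15 shift mm [-36.1  19.4  -0. ] turn [-0.    -0.    -0.115] steps>= 0.7
0.2 shift mm [-47.6  27.   -0. ] turn [-0.    -0.    -0.152] steps>= 0.9
0.25 shift mm [-58.7  35.2  -0. ] turn [-0.   -0.   -0.19] steps>= 1.1
0.3 shift mm [-69.5  44.   -0. ] turn [-0.    -0.    -0.227] steps>= 1.3
0.35 shift mm [-79.9  53.4  -0. ] turn [-0.    -0.    -0.265] steps>= 1.5
0.4 shift mm [-89.9  63.2  -0. ] turn [-0.    -0.    -0.302] steps>= 1.8
0.45 shift mm [-99.4  73.6  -0. ] turn [-0.   -0.   -0.34] steps>= 2.0
0.5 shift mm [-108.5   84.4   -0. ] turn [-0.    -0.    -0.377] steps>= 2.2
0.55 shift mm [-117.1   95.8   -0. ] turn [-0.    -0.    -0.415] steps>= 2.4
0.6 shift mm [-125.2  107.5   -0. ] turn [-0.    -0.    -0.452] steps>= 2.6
0.65 shift mm [-132.7  119.7   -0. ] turn [-0.   -0.   -0.49] steps>= 2.9
```

Request:
{"api": "step_arm", "payload": {"deltas": "0 -6 3 0 0 0 -0.02; 0 -12 6 0 0 0 -0.04; 0 -18 9 0 0 0 -0.057; 0 -24 12 0 0 0 -0.077; 0 -30 16 0 0 0 -0.096; 0 -36 19 0 0 0 -0.115; 0 -42 23 0 0 0 -0.134; 0 -48 27 0 0 0 -0.152; 0 -53 31 0 0 0 -0.171; 0 -59 35 0 0 0 -0.19; 0 -64 40 0 0 0 -0.208; 0 -69 44 0 0 0 -0.227"}}

```text
clock: 13.95
tcp_pos: [0.5088, 0.0504, 0.2955]
tcp_rot: [-0.499, -0.501, 0.599, -0.376]
force: [10.6, -2.3, -10.5]
width: 0.0106
```

```bash
python3 - <<'E'
from plan import *
s=state(); print(s["clock"],s["tcp_pos"],s["width"],s["force"],s["joint_positions"].round(2))
g=s["tcp_pos"]+Rn.from_quat(s["tcp_rot"]).apply([.147,0,0]); v=HG-g; print("th",np.arctan2(-v[2],v@f),"r",np.hypot(v[2],v@f))
cv2.imwrite("pics/s8.png",cv2.cvtColor(cv2.resize(camera("side")[130:280,220:400],None,fx=4,fy=4),cv2.COLOR_RGB2BGR))
a=s["tcp_pos"]; p0,_=tgt(0.3); print(p0,a)
for th in np.arange(.35,.75,.05):
    p,R=tgt(th); print(round(th,2),end=" "); delta(p-p0+a,R)
E
```

```text
13.95 [0.50881989 0.05043827 0.29545279] 0.010642360102900398 [ 10.55563174  -2.34874655 -10.50767421] [-0.13  0.44  1.63  0.02  1.3   0.08]
th 0.2956920557132861 r 0.24783112367941706
[0.50880613 0.05088276 0.29658374] [0.50881989 0.05043827 0.29545279]
0.35 shift mm [-11.7   6.6  -0. ] turn [-0.    -0.    -0.035] steps>= 0.2
0.4 shift mm [-23.6  13.9  -0. ] turn [-0.    -0.    -0.073] steps>= 0.4
0.45 shift mm [-35.3  21.8  -0. ] turn [-0.   -0.   -0.11] steps>= 0.7
0.5 shift mm [-46.6  30.3  -0. ] turn [-0.    -0.    -0.148] steps>= 0.9
0.55 shift mm [-57.5  39.4  -0. ] turn [-0.    -0.    -0.185] steps>= 1.1
0.6 shift mm [-68.1  49.   -0. ] turn [-0.    -0.    -0.223] steps>= 1.3
0.65 shift mm [-78.2  59.2  -0. ] turn [-0.   -0.   -0.26] steps>= 1.6
0.7 shift mm [-87.8  69.8  -0. ] turn [-0.    -0.    -0.298] steps>= 1.8
```

View pics/s8.png

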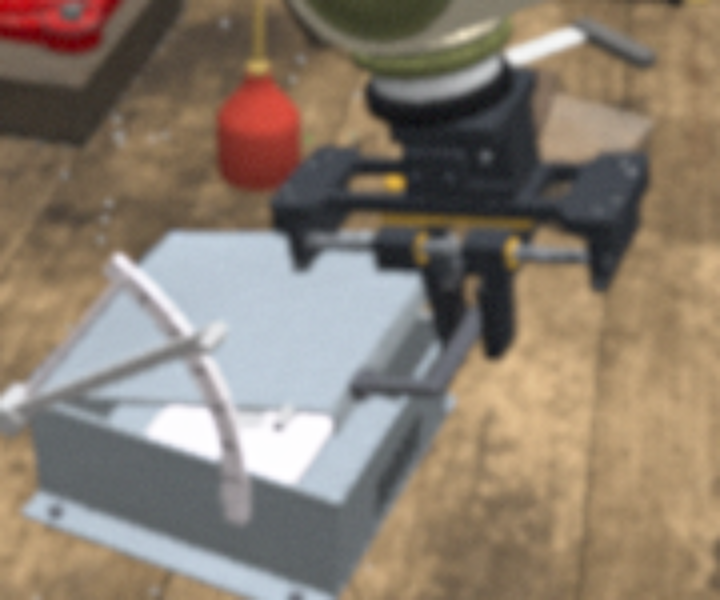

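The cover is following at about 0.30 rad and the grip is holding. I raise it to about 0.6.

Request:
{"api": "step_arm", "payload": {"deltas": "0 -6 3 0 0 0 -0.018; 0 -12 7 0 0 0 -0.036; 0 -18 10 0 0 0 -0.054; 0 -24 14 0 0 0 -0.073; 0 -30 18 0 0 0 -0.092; 0 -35 22 0 0 0 -0.11; 0 -41 26 0 0 0 -0.129; 0 -47 30 0 0 0 -0.148; 0 -53 35 0 0 0 -0.166; 0 -58 39 0 0 0 -0.185; 0 -63 44 0 0 0 -0.204; 0 -68 49 0 0 0 -0.223"}}

```text
clock: 15.5
tcp_pos: [0.57, 0.0367, 0.3504]
tcp_rot: [-0.438, -0.554, 0.638, -0.306]
force: [3.6, -2.4, -14.5]
width: 0.0103
```

```bash
python3 - <<'E'
from plan import *
s=state(); print(s["clock"],s["tcp_pos"],s["width"],s["force"],s["joint_positions"].round(2))
g=s["tcp_pos"]+Rn.from_quat(s["tcp_rot"]).apply([.147,0,0]); v=HG-g; print("th",np.arctan2(-v[2],v@f),"r",np.hypot(v[2],v@f))
i=camera("side");j=camera("top");w=camera("wrist")
cv2.imwrite("pics/s9.png",cv2.cvtColor(cv2.resize(i[160:260,210:330],None,fx=6,fy=6,interpolation=2),cv2.COLOR_RGB2BGR))
cv2.imwrite("pics/t9.png",cv2.cvtColor(cv2.resize(j[150:250,205:325],None,fx=6,fy=6,interpolation=2),cv2.COLOR_RGB2BGR))
cv2.imwrite("pics/w9.png",cv2.cvtColor(w,cv2.COLOR_RGB2BGR))
E
```

```text
15.5 [0.57004309 0.03668986 0.3504429 ] 0.010268731164809053 [  3.58671684  -2.4042391  -14.5488278 ] [-0.15  0.54  1.33  0.03  1.73  0.07]
th 0.5919753319894743 r 0.2478735141524082
```

View pics/s9.png

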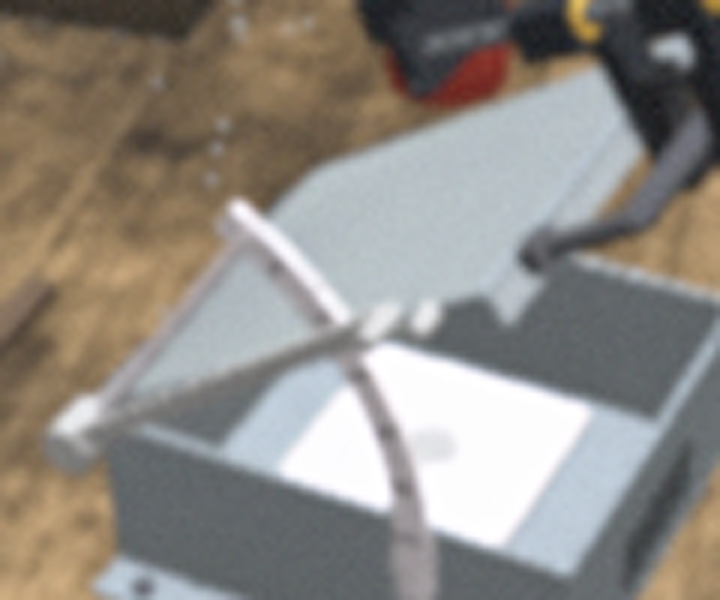

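View pics/t9.png

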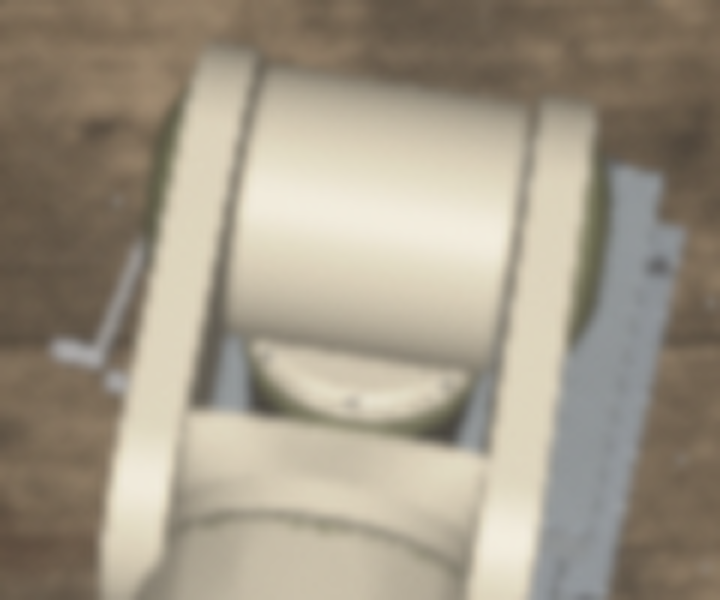

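View pics/w9.png

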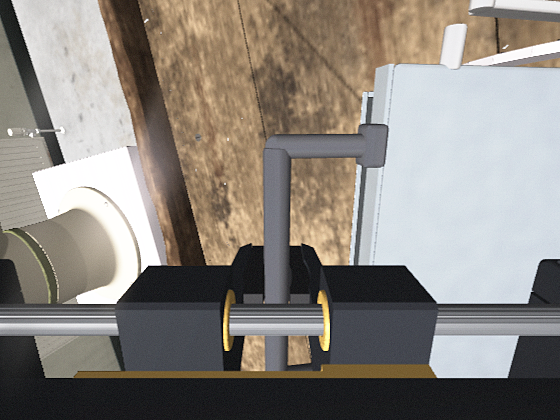

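```bash
python3 - <<'E'
from plan import *
fs=lambda p:(210+p[0]/6,160+p[1]/6); ft=lambda p:(205+p[0]/6,150+p[1]/6)
y=np.array([-f[1],f[0],0])
for n,a,b in [("idx",(104,358),(396,310)),("cov",(108,381),(418,325))]:
    X,e=tri(ft(a),fs(b)); v=HG-X; print(n,X,e,"th",np.arctan2(-v[2],v@f)-.017,"r",np.hypot(v[2],v@f),"y",-v@y)
def pin(th): 
    c,s=np.cos(th),np.sin(th); return HG+(-.178*c+ -.003*-s*0)*f + .178*s*Z + .003*(s*f+c*Z)
for th in (.55,.592,.6,.65,.7):
    for yy in (.10,): 
        X=pin(th)+y*yy; print(th,((proj("side",X)-[210,160])*6).round(),((proj("top",X)-[205,150])*6).round())
E
```

```text
idx [0.59582315 0.1413672  0.18964161] 0.0025731806842424266 th 0.6506544437801366 r 0.17708529374849408 y 0.10735834869430819
cov [0.58805039 0.14047617 0.18386403] 0.001615792065909558 th 0.599883942063958 r 0.17954140076607622 y 0.1047851518206137
0.55 [432. 339.] [121. 398.]
0.592 [421. 321.] [121. 385.]
0.6 [419. 318.] [121. 383.]
0.65 [404. 297.] [122. 367.]
0.7 [389. 276.] [124. 351.]
```

```bash
python3 - <<'E'
from plan import *
s=state();a=s["tcp_pos"];g=a+Rn.from_quat(s["tcp_rot"]).apply([.147,0,0]); v=HG-g; print(s["qd"].round(3),"th",np.arctan2(-v[2],v@f),s["force"])
p0,R0=tgt(.594)
for th in (.62,.647):
    p,R=tgt(th); t=R0.inv().apply(p-p0)*1000; print(t,(R0.inv()*R).as_rotvec())
E
```

```text
[ 0.001 -0.006  0.013 -0.003 -0.017 -0.   ] th 0.5921843379116862 [  4.83586636  -2.12889513 -15.02545225]
[-6.33596669e+00  3.90312023e+00 -2.29324093e-14] [-1.11024061e-16 -1.11024061e-16 -1.95000000e-02]
[-1.28256115e+01  8.12992086e+00  2.59780330e-15] [ 1.11029612e-16  5.55148060e-17 -3.97500000e-02]
```

Request:
{"api": "step_arm", "payload": {"deltas": "0 -3 2 0 0 0 -0.01; 0 -6 4 0 0 0 -0.02; 0 -9 6 0 0 0 -0.03; 0 -13 8 0 0 0 -0.04; 0 -13 8 0 0 0 -0.04; 0 -13 8 0 0 0 -0.04; 0 -13 8 0 0 0 -0.04"}}

```text
clock: 16.52
tcp_pos: [0.5823, 0.0339, 0.3587]
tcp_rot: [-0.428, -0.563, 0.643, -0.294]
force: [5.0, -2.7, -16.8]
width: 0.0103
```

```bash
python3 - <<'E'
from plan import *
s=state(); print(s["clock"],s["width"],s["force"])
g=s["tcp_pos"]+Rn.from_quat(s["tcp_rot"]).apply([.147,0,0]); v=HG-g; print("th",np.arctan2(-v[2],v@f))
i=camera("side");j=camera("top")
cv2.imwrite("pics/s10f.png",cv2.cvtColor(i,cv2.COLOR_RGB2BGR))
cv2.imwrite("pics/s10.png",cv2.cvtColor(cv2.resize(i[180:240,240:312],None,fx=10,fy=10,interpolation=2),cv2.COLOR_RGB2BGR))
cv2.imwrite("pics/t10.png",cv2.cvtColor(cv2.resize(j[180:230,205:265],None,fx=10,fy=10,interpolation=2),cv2.COLOR_RGB2BGR))
E
```

```text
16.525 0.010260910126138034 [  4.97260724  -2.67521033 -16.76446522]
th 0.6451365648959406
```

View pics/s10.png

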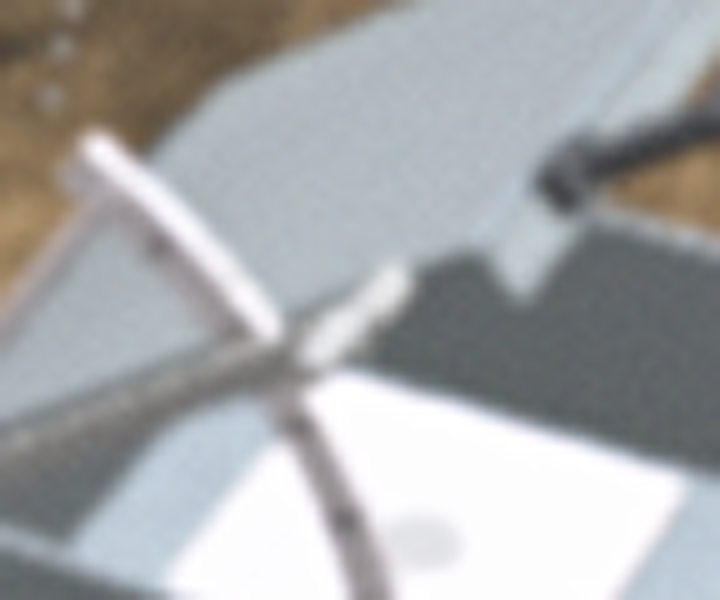

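View pics/t10.png

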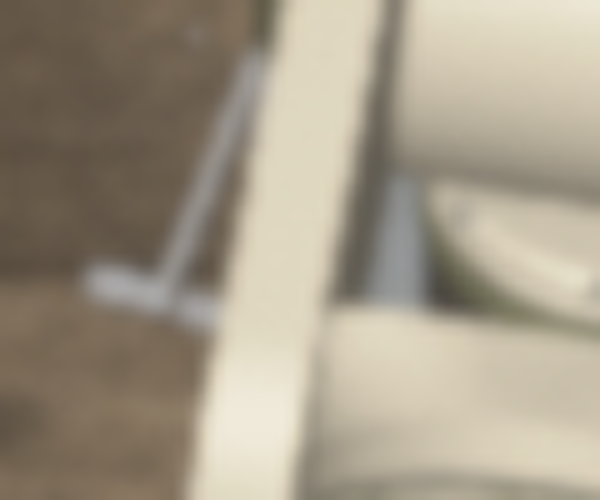

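View pics/s10f.png

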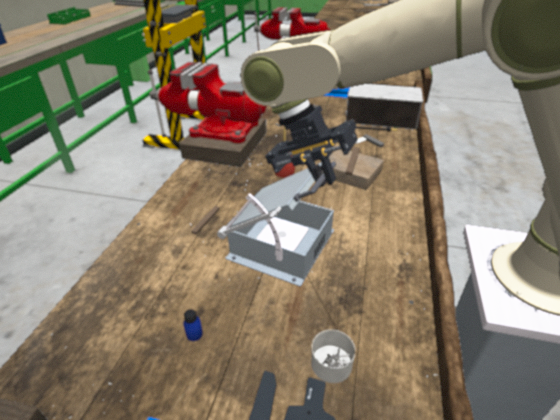

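In the side view the two pins form one continuous strip from (300,350) to (410,275) in the crop. In the top view they line up to about 1 px. I hold and check that nothing creeps.

Request:
{"api": "step_arm", "payload": {"deltas": "0 0 0 0 0 0 0; 0 0 0 0 0 0 0; 0 0 0 0 0 0 0; 0 0 0 0 0 0 0; 0 0 0 0 0 0 0; 0 0 0 0 0 0 0; 0 0 0 0 0 0 0; 0 0 0 0 0 0 0"}}

```text
clock: 17.62
tcp_pos: [0.5823, 0.0339, 0.3586]
tcp_rot: [-0.428, -0.563, 0.643, -0.294]
force: [5.8, -2.2, -16.7]
width: 0.0104
```

```bash
python3 - <<'E'
from plan import *
s=state(); print(s["clock"],s["width"],s["force"],s["qd"].round(3))
g=s["tcp_pos"]+Rn.from_quat(s["tcp_rot"]).apply([.147,0,0]); v=HG-g; print("th",np.arctan2(-v[2],v@f))
i=camera("side")
cv2.imwrite("pics/s11.png",cv2.cvtColor(np.hstack([cv2.resize(i[180:240,240:300],None,fx=6,fy=6),cv2.resize(i[140:200,320:380],None,fx=6,fy=6)]),cv2.COLOR_RGB2BGR))
E
```

```text
17.625 0.010355609739281249 [  5.81460517  -2.23111659 -16.65133419] [ 0.     0.    -0.001 -0.    -0.001 -0.001]
th 0.6450167644715135
```

View pics/s11.png

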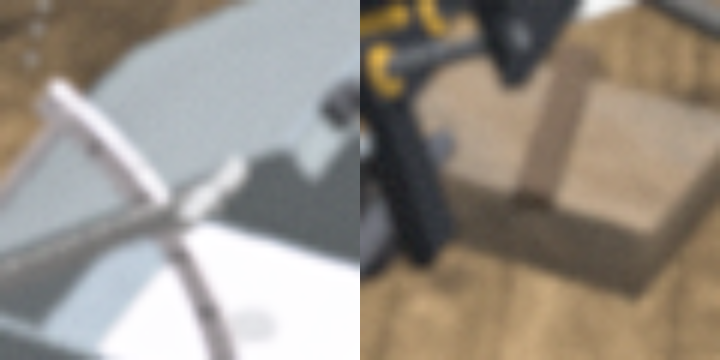

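The pins are still in line at (205,190) in the left crop. The bar is still on the block at (560,130) in the right crop, and nothing is creeping. I hand the job in.

```bash
python3 -c "
from station import *
print(sign_off()); s=state(); print(s['clock'],s['width'],s['force'])"
```

```text
the job is handed in; nothing more can be done
None
the job is handed in; nothing more can be done
```

I moved the flat bar from the cover onto the middle of the wooden block, then lifted the cover by its handle to the index pin. I handed the job in at about 17.7 s with the gripper still holding the handle. No verdict is reported, so these are my own last checks:

- **Bar:** it lies flat and released on the block. By my measurements its centre is within about 5 mm of the block's centre. The last side view shows it still in place.
- **Cover:** arm kinematics put the cover at 0.645 rad, and triangulation put the index at 0.650 rad. The pins looked continuous in the side view and were within about 1 px (1–2 mm) in the top view.
- **Hold:** over the last second the cover drifted about 0.0001 rad. The wrist force was about 17 N downward, and the fingers stayed shut on the handle.
- **Bystanders and index arm:** the tin, oil can, small bottle and index arm looked unmoved in the side view after the lift. I did not measure their positions again.

**Small disagreements:** the first rough index estimates ranged from 0.65 to 0.69 rad, and a second measurement at close range settled on 0.65. Camera and kinematics differed by about 0.008 rad on the cover angle. Both differences are under the 12 mm (0.067 rad) tolerance. The fingers also touched the cover lightly (6 N) before they closed on the bar, so I raised them 2 mm first.

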